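# Torch back into the crew caddy

### The job

Put the long torch from the round wooden cup back into the small open plywood caddy, lens up, between the two handheld radios that already stand there. There is no gap wide enough, so ease the radios apart gently with the torch as it goes in, lower it all the way to the caddy's floor before letting go, and leave both radios standing in the caddy.

Things in the scene. Friction and masses are not known exactly. Their poses are not given: they have to be found in the camera images.
- torch: Long round aluminium torch, 170 mm tall, 150 g, upright (lens up) in a fixed wooden cup (54 wide, 42 high, bore 38, floor 6 mm up). Barrel 28 mm in diameter, tail tapering over its lowest 16 mm to an 18 mm flat end; head 38 mm in diameter from 130 to 170 mm above the tail end: grip there. Origin: centre of the tail end; z to the lens. Not the short stubby torch standing lens down nearby.
- caddy: Open plywood box fixed to the shelf: outside 64 (x) by 130 (y) by 86 mm high, walls and floor 6 mm; inside 52 by 118 mm, 80 mm deep. Origin: centre of its underside; inner floor at z = 6 mm; x along the short side, y along the long side, z up; its yaw varies.
- radio_a: Black handheld radio standing loose at the caddy's +y side: 46 (x) by 32 (y, thickness) by 95 mm high, top rounded across its thickness (radius 16); stub aerial 12 mm thick at x = +12 mm, up to 114 mm. 160 g, slides or tips aside under a few newtons. Origin: centre of its underside; axes as the caddy's. Gap between the radios 16 to 24 mm, to each end wall 15 to 19 mm.
- radio_b: The second, identical radio, standing at the caddy's -y side. Same origin and axes as radio_a.
Not all that is in view belongs to the job. Leave any red or yellow look-alike of the torch alone.

How it is judged:
On the way, in this order (a step that is already met when the one before it is completed fails the run):
1. the gripper holds the torch up out of its cup, its tail end more than 80 mm above the shelf (height (world z) of torch above 0.08 m and contact force between the fingers and torch above 1 N), for 0.1 s.
2. the torch, still held, is down between the radios, its tail end within 15 mm of the caddy's floor (z of torch in the frame of caddy below 0.021 m and horizontal distance between torch and caddy below 0.035 m and y of torch in the frame of radio_a below -0.015 m and y of torch in the frame of radio_b above 0.015 m and contact force between the fingers and torch above 1 N), for 0.1 s.
At the end, for the whole second after the job is handed in: The torch rests lens up in the caddy between the two radios, tail end within 10 mm of the caddy's floor and 35 mm of its centre; both radios are still in the caddy on either side, undersides within 16 mm of the floor; each leans at most 26 degrees; all three at rest (z of torch in the frame of caddy below 0.016 m and horizontal distance between torch and caddy below 0.035 m and y of torch in the frame of radio_a below -0.015 m and y of torch in the frame of radio_b above 0.015 m and angle between each of torch, radio_a, radio_b's own z axis and vertical below 0.45 rad and z of each of radio_a, radio_b in the frame of caddy below 0.022 m and horizontal distance between each of radio_a, radio_b and caddy below 0.065 m and linear speed of each of torch, radio_a, radio_b below 0.02 m/s); the robot touches nothing.
It fails at once if the torch is pressed on a radio with more than 25 N (contact force between torch and radio_a above 25 N or contact force between torch and radio_b above 25 N).
It also fails if it takes over 48 s, if anything falls off the work surface, if the arm or the gripper's body presses on something with over 40 N, if the wrist force passes 120 N, or if a joint passes its speed limit or range.

### The arm

A 6-joint arm with a two-finger parallel gripper is mounted at the origin on the work surface. World frame = base frame: x ahead of the robot, y to its left, z up, the work surface at z = 0. Lengths are in m, angles in rad, forces in N, time in s.
With the tool pointing down it reaches from about 0.325 to 1 m from the base axis. Payload 5.1 kg.
Tool frame: the origin (TCP) lies on the centre line of the jaws, within the pads' length; the fingertips stand 14 mm ahead of it and the grasp point (between the pads) lies 5 mm behind it; y points along the fingers, x is the direction in which the jaws open and shut, and the axes are right-handed (so a half turn about y gives the same grasp; the last joint's range is limited). The gripper opens to 85 mm and grips with 20 to 120 N. Pads are 22 mm wide; open, the fingers measure 114 mm over their backs; the gripper's body (76 mm by 85 mm) begins 54 mm behind the grasp point. The pads swing forward as they close: fully open they stand 13 mm farther back than shut.
Start: joints at [1.166, 0.124, 1.65, -0, 1.367, -0.083], TCP at [0.206, 0.617, 0.245] pointing down, gripper open.
Joint ranges: [-2.61, 2.61], [-1.02, 2.33], [0.03, 2.71], [-1.35, 4.49], [0.32, 2.68], [-2.91, 2.91]. Speed limits (rad/s): [2.57, 2.57, 3.14, 3.14, 3.14, 3.14].

### API

Orientations are given as a unit quaternion [x, y, z, w].
In Python, from cell import arm, viewer, workorder gives the robot as it stands. The module is installed in compiled form; this text tells all that it offers.
- The arm moves only by the tool arm_command, never from a script. Its argument "series" is one flat list of numbers, 5 for each row, row after row: the shift along the tool's x, y, z in m, then the turn about the tool's y in rad, then the finger opening in m, from 0 to 0.0854. In form: [tx, ty, tz, yaw, hand, tx, ty, tz, yaw, hand, ...]. A call has 1 to 10 rows; each row is the pose to reach, as a shift and turn from the pose commanded when the call began, along the tool's axes at that moment; what a row does not reach only later rows make up. A row lasts 1/10 s, in which the tool goes at most 50 mm and 8.59 degrees, less where a joint would pass 70% of its speed; a pose out of reach is approached as far as the arm can. A call with a gripper value outside its range is refused whole. The fingers move at their own pace and stop on an object; "force" is the grip in N (left out, the last holds). Time passes only in rows, so rows that repeat a pose let the fingers close. It gives the time, the measured TCP pose, the force and the opening at its end, in the units of the state.
- arm.get_state(): the state, without advancing time (a new reading comes with each control period).
- viewer.read_camera(name): name is "side" or "top"; returns a dict with "pixels" (400x640x3 uint8, blue, green, red), "camera_matrix" (3x3 intrinsics, pixels), "dist_coeffs" ([k1, k2, p1, p2, k3] as OpenCV has them; the pictures are not rectified), "position" and "attitude" of the camera in the world. Camera axes: x right, y down, z forward; pixel columns grow to the right and rows downward; lengths in m; the calibration is good to about 2 mm. A picture is of the moment at which its call begins. There is no depth.
- workorder.hand_in(): hands the job in, once; it reports no verdict.
Trained networks look in the newest picture that a camera, given by its name, has taken for a name from the list of things; names that differ only in an ending like _2 or _b are one class to them, and where a whole thing is asked for, a point or a joint stands for the part that bears it (a point fixed in the world has none). Each returns a list of dicts, best first, with "p" (0 to 1); they miss things now and then, are a little off and sometimes report something else, mostly with a low value. They report only what shows in the picture. A call takes as long as a camera call. They do not tell look-alikes from the thing itself.
- viewer.find_in(camera, target): "pixel" ([column, row] in pixels, amid what is visible of it).
- viewer.masks_of(camera, target): "region" (400x640 bool, what is visible of it) and "pixel" ([column, row] in pixels, amid what is visible of it).
- viewer.tip_of(camera, target): "pixel" ([column, row] in pixels: a listed point, or the origin of a listed thing).
The state is a dict: "time_s": time; "q": joint angles; "joint_velocities": joint speeds; "tau": joint torques, N m; "ee_pos": TCP position; "orientation": TCP orientation; "ft_force": force on the tool from outside, world axes, zero at the start; "ft_torque": the same for the moment, N m; "opening": finger opening in m.
Only numpy, scipy, OpenCV 4.12 (cv2) and the standard library are available. Lean on these libraries where they do the work, as an engineer would, in place of code of your own. Each camera call takes 0.05 s, during which the arm holds its last target. There are 200 camera calls.

## Working session

There is one attempt and no reset: what is moved stays moved. The work goes in short steps, Python scripts to look and compute and a tool call to move; the robot and the scene stay as the last step left them, time stands still between calls to the robot, and variables do not carry over. Pictures are saved under pics/ and viewed, about 8 in all and at most 12, crops included, and the job is handed in when it is done.

Besides the shell and the picture viewer there is one more tool, called after "Request:" as a command line: name --argument value ..., lists and objects as JSON in quotes. arm_command: Moves the arm, as the interface text tells. Its arguments: {"type":"object","properties":{"series":{"type":"array","items":{"type":"number"}},"force":{"type":"number"}},"required":["series"]}

```bash
mkdir -p pics; cat > h.py <<'E'
import numpy as np, cv2
from scipy.spatial.transform import Rotation as R
from cell import arm, viewer, workorder
def cam(n):
    c=viewer.read_camera(n); c={k:(np.array(v) if not isinstance(v,str) else v) for k,v in c.items()}
    a=c["attitude"]; c["R"]=R.from_quat(a).as_matrix() if a.size==4 else a.reshape(3,3)
    return c
def ray(c,p):
    u=cv2.undistortPoints(np.array([[p]],float),c["camera_matrix"],c["dist_coeffs"])[0,0]
    d=c["R"]@np.array([u[0],u[1],1]); return c["position"],d/np.linalg.norm(d)
def atz(c,p,z):
    o,d=ray(c,p); return o+d*(z-o[2])/d[2]
def proj(c,P):
    Rt=c["R"].T; rv,_=cv2.Rodrigues(Rt)
    return cv2.projectPoints(np.array(P,float).reshape(-1,1,3),rv,-Rt@c["position"],c["camera_matrix"],c["dist_coeffs"])[0][:,0]
E
python3 - <<'E'
from h import *
s=arm.get_state(); print({k:np.round(v,3) for k,v in s.items()})
for n in ("side","top"):
    c=cam(n); cv2.imwrite(f"pics/{n}0.png",c["pixels"]); print(n,c["position"],c["R"].round(3).tolist(),c["camera_matrix"][0])
    for t in ("torch","caddy","radio_a"):
        print(t,"find",[(np.round(x["pixel"]),round(x["p"],2)) for x in viewer.find_in(n,t)][:5],"tip",[(np.round(x["pixel"],1),round(x["p"],2)) for x in viewer.tip_of(n,t)][:5])
E
```

```text
{'time_s': np.float64(0.0), 'q': array([ 1.166,  0.125,  1.652, -0.   ,  1.368, -0.083]), 'joint_velocities': array([-0.001, -0.001, -0.001, -0.   , -0.   ,  0.001]), 'tau': array([-0.0000e+00, -4.2359e+01, -3.6546e+01, -0.0000e+00,  7.0000e-03,
        0.0000e+00]), 'ee_pos': array([0.205, 0.616, 0.244]), 'orientation': array([ 0.574,  0.413, -0.414, -0.573]), 'ft_force': array([-0.416, -0.007,  0.021]), 'ft_torque': array([-0.021,  0.034,  0.004]), 'opening': np.float64(0.086)}
side [ 0.27574752 -0.46335843  0.61813415] [[0.9, -0.336, 0.278], [-0.436, -0.686, 0.583], [-0.005, -0.646, -0.764]] [432.94569304   0.         313.41693432]
torch find [(array([373., 238.]), 0.95), (array([426., 284.]), 0.91), (array([302., 259.]), 0.88), (array([453., 227.]), 0.66)] tip [(array([414.2, 328.3]), 0.87), (array([304.8, 305.6]), 0.87), (array([366.2, 281.6]), 0.71)]
caddy find [(array([330., 139.]), 0.64)] tip [(array([325.1, 141.9]), 0.61)]
radio_a find [(array([331., 100.]), 0.94), (array([331., 123.]), 0.7), (array([329., 140.]), 0.26)] tip [(array([329.3, 134.8]), 0.65)]
top [ 0.34750904 -0.04113779  0.71235011] [[-0.024, -0.977, 0.211], [-1.0, 0.024, -0.001], [-0.004, -0.211, -0.977]] [379.85659844   0.         321.36720056]
torch find [(array([409., 176.]), 0.69), (array([412., 240.]), 0.67), (array([423., 109.]), 0.65), (array([473., 157.]), 0.58)] tip [(array([394.2, 191.5]), 0.94), (array([448.7, 174. ]), 0.57)]
caddy find [(array([223., 151.]), 0.75)] tip [(array([230.3, 146.4]), 0.56)]
radio_a find [(array([236., 138.]), 0.92), (array([209., 125.]), 0.76)] tip [(array([221.3, 141.5]), 0.68), (array([243.5, 150.3]), 0.68)]
```

View pics/side0.png

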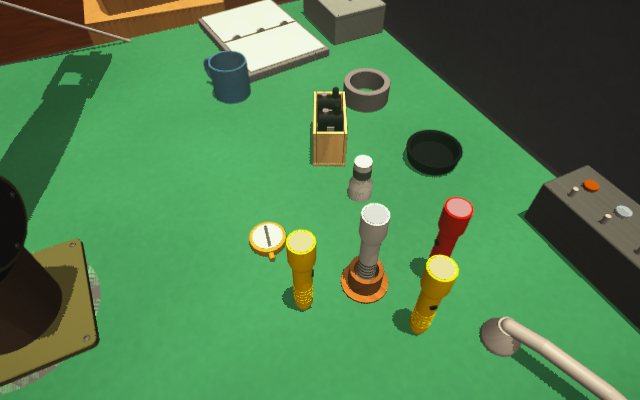

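View pics/top0.png

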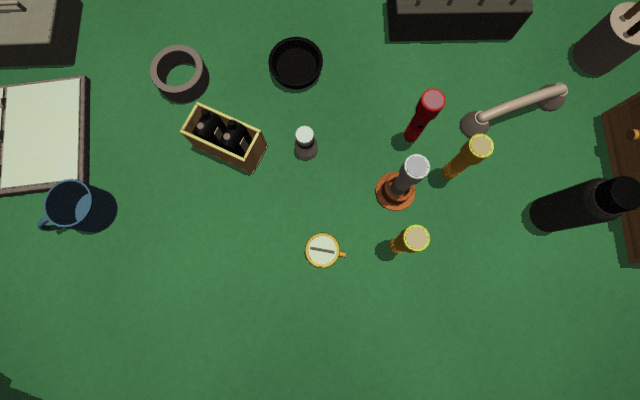

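Candidates, side/top pixels:
- grey torch in its cup: (374,245)/(415,167). This is my choice: grey, in the wooden cup, long.
- yellow: (302,262)/(415,238) and (437,285)/(480,147)
- red: (455,220)/(431,102)
- short stubby: (361,178)/(305,137)

Next, one close crop to check the choice and refine the caddy.

```bash
python3 - <<'E'
from h import *
for n,t in (("top",(416,167)),("side",(375,215))):
    c=cam(n); 
    print(n,"lens",atz(c,t,.176).round(4))
    if n=="top": print("caddy rim ctr",atz(c,(223,136),.086).round(4)); a=c
    else: b=c
up=lambda i,x,y,w,h,k:cv2.resize(i["pixels"][y:y+h,x:x+w],None,fx=k,fy=k,interpolation=cv2.INTER_CUBIC)
im=np.zeros((600,800,3),np.uint8)
p=up(a,175,95,100,85,5);im[:425,:500]=p            # top caddy
p=up(b,300,80,60,95,5)[:, :];im[:475,500:800]=p     # side caddy
p=up(a,375,145,100,58,3);im[425:599,:300]=p[:174]
p=up(b,335,200,65,60,2);im[478:598,500:630]=p
cv2.imwrite("pics/crop1.png",im)
E
```

```text
top lens [ 0.4956 -0.1814  0.176 ]
caddy rim ctr [0.585  0.1273 0.086 ]
side lens [ 0.4974 -0.1835  0.176 ]
```

View pics/crop1.png

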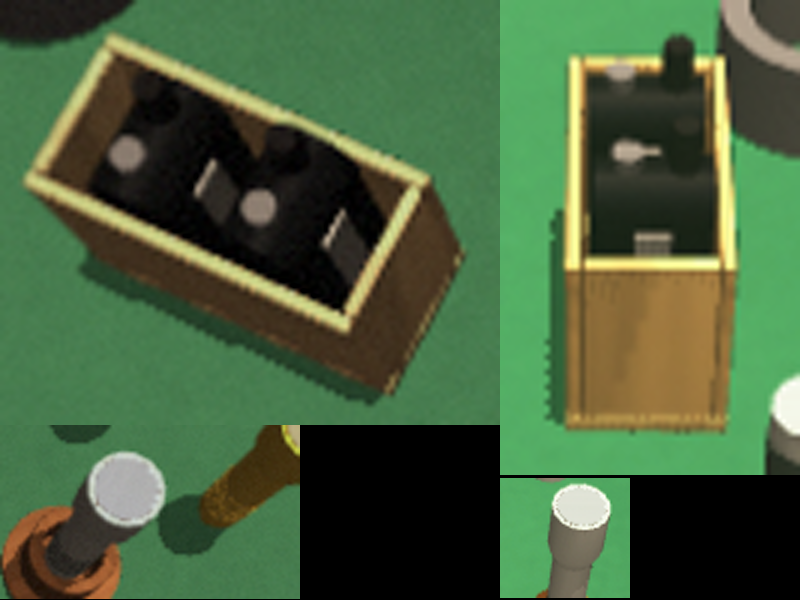

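```bash
cat > fit.py <<'E'
from h import *
from scipy.optimize import least_squares
A=cam("top");B=cam("side")
T=np.array([(112,37),(430,178),(347,331),(25,183)])/5+[175,95]
S=(np.array([(569,57),(723,57),(736,268),(566,268)])-[500,0])/5+[300,80]
# local order: top img: (+x+y),(+x-y),(-x-y),(-x+y); side: (-x+y),(+x+y),(+x-y),(-x-y)
L=np.array([(1,1),(1,-1),(-1,-1),(-1,1)])*[.032,.065]
def W(p,xy,z):
    c,s=np.cos(p[2]),np.sin(p[2]); return np.c_[np.array(xy)@np.array([[c,s],[-s,c]])+p[:2],np.full(len(xy),z)]
f=lambda p:np.r_[(proj(A,W(p,L,.086))-T).ravel(),(proj(B,W(p,L[[3,0,1,2]],.086))-S).ravel()]
r=least_squares(f,[.585,.127,0]);p=r.x
print("caddy",p.round(4),"res",r.fun.round(1))
aer=lambda px,c,z:(lambda w:np.array([[np.cos(p[2]),np.sin(p[2])],[-np.sin(p[2]),np.cos(p[2])]])@(w[:2]-p[:2]))(atz(c,px,z)).round(4)
print("aerials top",[aer((175+x/5,95+y/5),A,.12) for x,y in((158,98),(287,141))])
print("aerials side",[aer((300+x/5,80+y/5),B,.12) for x,y in((179,45),(186,125))])
print("torch",atz(A,(417.3,166.3),.176).round(4),atz(B,(375.5,215),.176).round(4))
print("cup",atz(A,(375+62/3,145+(555-425)/3),.042).round(4))
for n,q in(("y1",(415,238)),("y2",(480,147)),("red",(431,100))):print(n,atz(A,q,.17).round(3))
s=arm.get_state();M=R.from_quat(s["orientation"]).as_matrix();print("tool axes cols\n",M.round(3),s["ee_pos"])
E
python3 fit.py
```

```text
caddy [ 0.595   0.1322 -0.4615] res [-0.4 -1.5  0.7 -0.8  0.4  0.4 -0.7 -0.  -0.7  0.1 -0.   0.2 -0.2  0.5
 -0.9  0.4]
aerials top [array([0.0075, 0.0203]), array([ 0.0122, -0.0263])]
aerials side [array([0.0121, 0.0258]), array([ 0.0136, -0.0235])]
torch [ 0.4966 -0.1834  0.176 ] [ 0.498  -0.1838  0.176 ]
cup [ 0.4936 -0.1766  0.042 ]
y1 [ 0.393 -0.174  0.17 ]
y2 [ 0.526 -0.282  0.17 ]
red [ 0.604 -0.215  0.17 ]
tool axes cols
 [[ 0.316  0.    -0.949]
 [ 0.949  0.     0.316]
 [ 0.    -1.    -0.   ]] [0.20558396 0.61662334 0.24534975]
```

Request:
arm_command --series '[-0.667, 0, -0.529, 0, 0.07, -0.667, 0, -0.529, 0, 0.07, -0.667, 0, -0.529, 0, 0.07, -0.667, 0, -0.529, 0, 0.07, -0.667, 0, -0.529, 0, 0.07, -0.667, 0, -0.529, 0, 0.07, -0.667, 0, -0.529, 0, 0.07, -0.667, 0, -0.529, 0, 0.07, -0.667, 0, -0.529, 0, 0.07, -0.667, 0, -0.529, 0, 0.07]' --force 40

```text
time_s: 1.9
ee_pos: [0.3767, 0.1449, 0.2458]
orientation: [0.574, 0.414, -0.413, -0.573]
ft_force: [1.1, 0.4, -0.4]
opening: 0.0701
```

Request:
arm_command --series '[-0.274, 0, -0.218, 0, 0.07, -0.274, 0, -0.218, 0, 0.07, -0.274, 0, -0.218, 0, 0.07, -0.274, 0, -0.218, 0, 0.07, -0.274, 0, -0.218, 0, 0.07, -0.274, 0, -0.218, 0, 0.07, -0.274, 0, -0.218, 0, 0.07, -0.274, 0, -0.218, 0, 0.07, -0.274, 0, -0.218, 0, 0.07, -0.274, 0, -0.218, 0, 0.07]'

```text
time_s: 2.9
ee_pos: [0.4963, -0.1815, 0.2452]
orientation: [-0.573, -0.414, 0.414, 0.574]
ft_force: [0.8, 0.9, -0.2]
opening: 0.07
```

```bash
python3 - <<'E'
from h import *
c=cam("side"); im=c["pixels"]; cv2.imwrite("pics/above.png",cv2.resize(im[100:330,260:500],None,fx=2.5,fy=2.5)); s=arm.get_state();print(s["ee_pos"],s["q"].round(2))
E
```

```text
[ 0.49636022 -0.18113064  0.24537597] [-0.45 -0.15  1.92  0.    1.37 -1.7 ]
```

View pics/above.png

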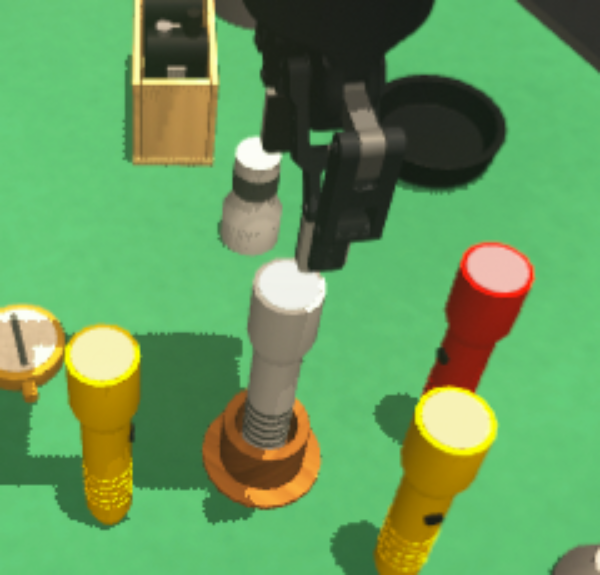

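Image: the gripper is above the grey torch, lens at crop (288,285), with the fingers either side and neighbours clear. Lowering now.

Request:
arm_command --series '[-0.002, 0.025, -0.001, 0, 0.07, -0.002, 0.05, -0.001, 0, 0.07, -0.002, 0.075, -0.001, 0, 0.07, -0.002, 0.096, -0.001, 0, 0.07, -0.002, 0.096, -0.001, 0, 0.07, -0.002, 0.096, -0.001, 0, 0.03, -0.002, 0.096, -0.001, 0, 0.03, -0.002, 0.096, -0.001, 0, 0.03, -0.002, 0.096, -0.001, 0, 0.03, -0.002, 0.096, -0.001, 0, 0.03]' --force 40

```text
time_s: 3.95
ee_pos: [0.4982, -0.1845, 0.1516]
orientation: [0.575, 0.414, -0.412, -0.573]
ft_force: [0.2, 2.1, 6.6]
opening: 0.0371
```

Request:
arm_command --series '[0, 0, 0, 0, 0.03, 0, -0.02, 0, 0, 0.03, 0, -0.05, 0, 0, 0.03, 0, -0.09, 0, 0, 0.03, 0, -0.13, 0, 0, 0.03, 0, -0.15, 0, 0, 0.03, 0, -0.15, 0, 0, 0.03, 0, -0.15, 0, 0, 0.03]' --force 60

```text
time_s: 4.75
ee_pos: [0.4965, -0.1844, 0.2983]
orientation: [-0.573, -0.413, 0.414, 0.574]
ft_force: [-0.4, 0.6, -2.8]
opening: 0.0367
```

```bash
python3 - <<'E'
from h import *
s=arm.get_state();print(s["ee_pos"],s["opening"],s["ft_force"])
a=cam("side");ta=[(x["pixel"],round(x["p"],2)) for x in viewer.masks_of("side","torch")];tp=[(x["pixel"],round(x["p"],2)) for x in viewer.tip_of("side","torch")]
print(ta,tp); b=cam("top");print([(x["pixel"],round(x["p"],2)) for x in viewer.tip_of("top","torch")])
# expected tail / barrel outlines
P=s["ee_pos"]; q=lambda c,d:proj(c,[P-[0,0,d]])[0].round(1)
for n,c in(("side",a),("top",b)):
    t=q(c,.1456);print(n,"exp tail",t,"head btm",q(c,.0156)); 
im=np.zeros((560,800,3),np.uint8)
for k,c in((0,a),(1,b)):
    t=((q(c,.1456)+q(c,.0156))/2).astype(int);x,y=max(t[0]-50,0),max(t[1]-70,0)
    cr=c["pixels"][y:y+140,x:x+100];print(x,y);im[:cr.shape[0]*4,k*400:k*400+cr.shape[1]*4]=cv2.resize(cr,None,fx=4,fy=4)
cv2.imwrite("pics/held.png",im)
E
```

```text
[ 0.49649778 -0.18438906  0.29827292] 0.03674254634131391 [-0.39407391  0.61562058 -2.82498248]
[([374.4, 186.9], 0.88), ([453.7, 223.3], 0.87), ([430.0, 288.6], 0.72), ([301.3, 262.4], 0.7)] [([413.4, 327.0], 0.94), ([372.8, 225.7], 0.86), ([303.4, 305.3], 0.8)]
[]
side exp tail [372.9 226.5] head btm [384.7 156.2]
top exp tail [414.2 170.6] head btm [439.8 141.9]
328 121
377 86
```

View pics/held.png

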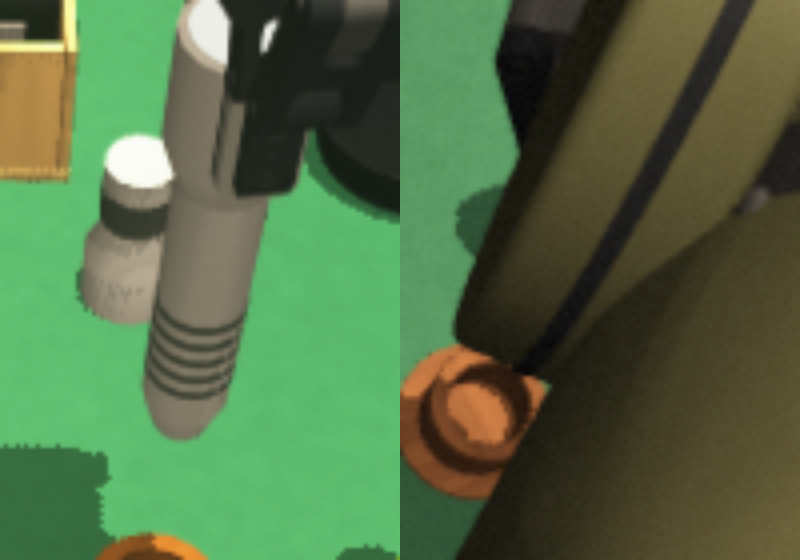

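Image: torch held upright; tail at side (373,226), which matches the prediction. Carrying to the caddy.

Request:
arm_command --series '[0.03, 0, 0.001, 0, 0.03, 0.07, 0, 0.001, 0, 0.03, 0.115, 0, 0.002, 0, 0.03, 0.16, 0, 0.003, 0, 0.03, 0.205, 0, 0.004, 0, 0.03, 0.25, 0, 0.005, 0, 0.03, 0.285, 0, 0.006, 0, 0.03, 0.31, 0, 0.0065, 0, 0.03, 0.3315, 0, 0.0065, 0, 0.03, 0.3315, 0, 0.0065, 0, 0.03]'

```text
time_s: 6.0
ee_pos: [0.5956, 0.1344, 0.2978]
orientation: [-0.572, -0.414, 0.415, 0.574]
ft_force: [-0.1, -0.0, -2.4]
opening: 0.0368
```

```bash
python3 - <<'E'
from h import *
s=arm.get_state();print(s["ee_pos"],s["opening"],s["ft_force"])
a=cam("side");print([(x["pixel"],round(x["p"],2)) for x in viewer.tip_of("side","torch")]);b=cam("top")
P=s["ee_pos"]; q=lambda c,d:proj(c,[P-[0,0,d]])[0].round(1)
im=np.zeros((560,800,3),np.uint8)
for k,c in((0,a),(1,b)):
    t=q(c,.1456);print("exp tail",t);x,y=max(int(t[0])-50,0),max(int(t[1])-70,0)
    cr=c["pixels"][y:y+140,x:x+100];print(x,y);im[:cr.shape[0]*4,k*400:k*400+cr.shape[1]*4]=cv2.resize(cr,None,fx=4,fy=4)
cv2.imwrite("pics/over.png",im)
E
```

```text
[0.59555222 0.13440645 0.29776598] 0.03679602284134237 [-0.05725828 -0.01093639 -2.38708303]
[([304.1, 303.3], 0.97), ([329.3, 82.6], 0.67)]
exp tail [329.8  81.9]
279 11
exp tail [208.1 115.1]
158 45
```

View pics/over.png

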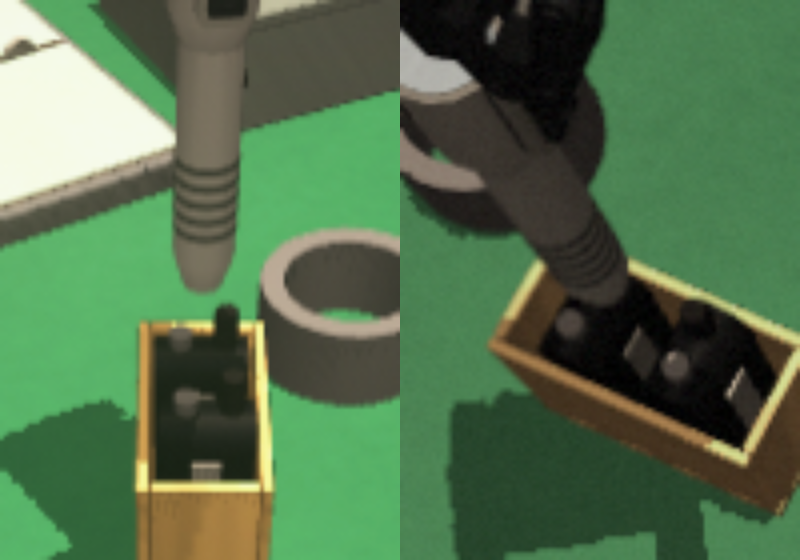

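Image: tail at side (329,83), just behind the gap by a few mm; I'll shift −3 mm along tool x and lower slowly.

Request:
arm_command --series '[-0.003, 0.01, 0, 0, 0.03, -0.003, 0.025, 0, 0, 0.03, -0.003, 0.037, 0, 0, 0.03, -0.003, 0.043, 0, 0, 0.03, -0.003, 0.048, 0, 0, 0.03, -0.003, 0.053, 0, 0, 0.03, -0.003, 0.056, 0, 0, 0.03, -0.003, 0.056, 0, 0, 0.03]'

```text
time_s: 6.95
ee_pos: [0.5946, 0.1294, 0.243]
orientation: [-0.574, -0.413, 0.414, 0.574]
ft_force: [0.4, -0.6, -1.5]
opening: 0.0367
```

```bash
python3 - <<'E'
from h import *
a=cam("side");b=cam("top")
im=np.zeros((560,800,3),np.uint8)
for k,c,x,y in((0,a,280,40),(1,b,165,70)):
    im[:,k*400:k*400+400]=cv2.resize(c["pixels"][y:y+140,x:x+100],None,fx=4,fy=4)
im=np.clip(im*1.8,0,255).astype(np.uint8)
cv2.imwrite("pics/in.png",im);s=arm.get_state();print(s["ee_pos"],s["ft_force"])
E
```

```text
[0.59483576 0.12939717 0.24373912] [-0.59485212 -0.22067522 -2.23416392]
```

View pics/in.png

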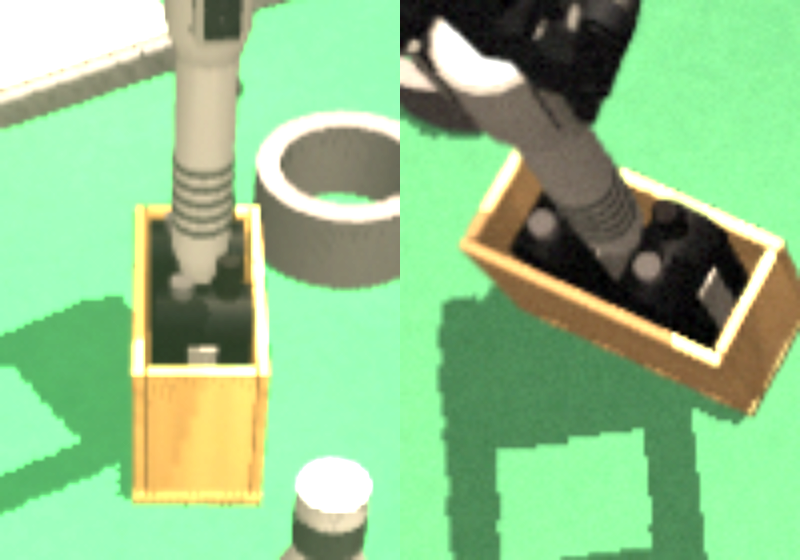

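```bash
python3 - <<'E'
from h import *
a=cam("side");b=cam("top");p=(.595,.1322,-.4615)
M=np.array([[np.cos(p[2]),np.sin(p[2])],[-np.sin(p[2]),np.cos(p[2])]])
for S,T in(((621,73),(125,153)),((626,152),(258,208))):
    o1,d1=ray(a,(300+(S[0]-500)/5,80+S[1]/5));o2,d2=ray(b,(175+T[0]/5,95+T[1]/5))
    t=np.linalg.lstsq(np.c_[d1,-d2],o2-o1,rcond=None)[0];P=(o1+d1*t[0]+o2+d2*t[1])/2
    print("knob local",(M@(P[:2]-p[:2])).round(4),P[2].round(4),"miss",np.linalg.norm(o1+d1*t[0]-o2-d2*t[1]).round(4))
P=arm.get_state()["ee_pos"];t=P-[0,0,.1456];print("tail local",M@(P[:2]-p[:2]),"px crop",(proj(a,[t])[0]-[280,40])*4,(proj(b,[t])[0]-[165,70])*4+[400,0])
E
```

```text
knob local [-0.0104  0.0283] 0.105 miss 0.0012
knob local [-0.009  -0.0232] 0.107 miss 0.0016
tail local [ 0.00115466 -0.00256571] px crop [199.97906159 269.74001132] [620.70081115 232.28681756]
```

Request:
arm_command --series '[0.002, 0, 0, 0, 0.03, 0.004, 0.002, 0, 0, 0.03, 0.004, 0.006, 0, 0, 0.03, 0.004, 0.01, 0, 0, 0.03, 0.004, 0.014, 0, 0, 0.03, 0.004, 0.017, 0, 0, 0.03, 0.004, 0.02, 0, 0, 0.03, 0.004, 0.02, 0, 0, 0.03]'

```text
time_s: 7.95
ee_pos: [0.5956, 0.133, 0.2226]
orientation: [-0.574, -0.413, 0.414, 0.574]
ft_force: [-0.6, -0.5, -1.8]
opening: 0.0365
```

Request:
arm_command --series '[0, 0.002, 0, 0, 0.03, 0, 0.004, 0, 0, 0.03, 0, 0.007, 0, 0, 0.03, 0, 0.01, 0, 0, 0.03, 0, 0.012, 0, 0, 0.03, 0, 0.014, 0, 0, 0.03, 0, 0.016, 0, 0, 0.03, 0, 0.018, 0, 0, 0.03, 0, 0.02, 0, 0, 0.03, 0, 0.02, 0, 0, 0.03]'

```text
time_s: 8.95
ee_pos: [0.5957, 0.1331, 0.2029]
orientation: [-0.574, -0.413, 0.414, 0.574]
ft_force: [0.3, 0.3, -2.3]
opening: 0.0367
```

Request:
arm_command --series '[0, 0.002, 0, 0, 0.03, 0, 0.004, 0, 0, 0.03, 0, 0.007, 0, 0, 0.03, 0, 0.01, 0, 0, 0.03, 0, 0.013, 0, 0, 0.03, 0, 0.016, 0, 0, 0.03, 0, 0.019, 0, 0, 0.03, 0, 0.022, 0, 0, 0.03, 0, 0.025, 0, 0, 0.03, 0, 0.025, 0, 0, 0.03]'

```text
time_s: 9.95
ee_pos: [0.5956, 0.133, 0.1777]
orientation: [-0.574, -0.413, 0.414, 0.574]
ft_force: [0.5, -0.2, -1.8]
opening: 0.0364
```

```bash
python3 - <<'E'
from h import *
a=cam("side");b=cam("top")
im=np.zeros((560,800,3),np.uint8)
for k,c,x,y in((0,a,280,40),(1,b,165,70)):
    im[:,k*400:k*400+400]=cv2.resize(c["pixels"][y:y+140,x:x+100],None,fx=4,fy=4)
im=np.clip(im*1.8,0,255).astype(np.uint8)
cv2.imwrite("pics/in2.png",im);s=arm.get_state();print(s["ee_pos"],s["ft_force"])
E
```

```text
[0.59573204 0.13304494 0.17800256] [-0.48726938 -0.16071247 -2.01990709]
```

View pics/in2.png

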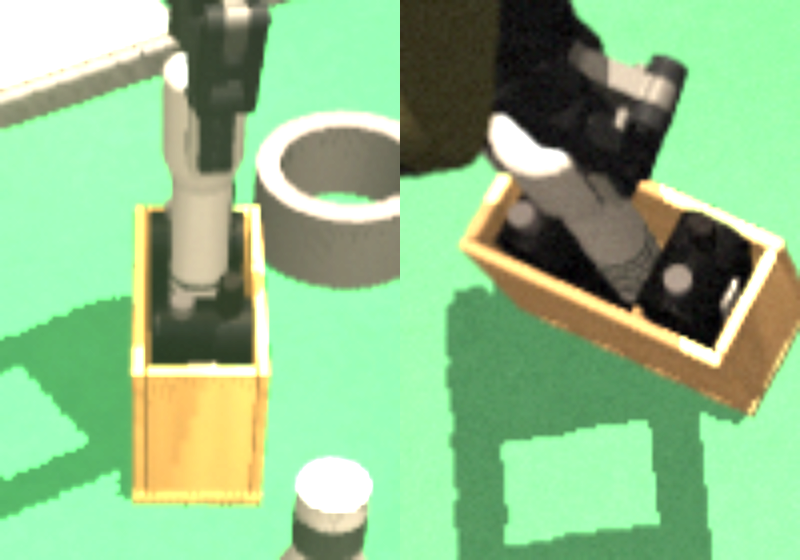

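Image: torch between the radios (b's knob at (677,278), a's at (520,215)), which have parted and look upright. Going on to the floor.

Request:
arm_command --series '[0, 0.003, 0, 0, 0.03, 0, 0.006, 0, 0, 0.03, 0, 0.009, 0, 0, 0.03, 0, 0.012, 0, 0, 0.03, 0, 0.015, 0, 0, 0.03, 0, 0.018, 0, 0, 0.03, 0, 0.021, 0, 0, 0.03, 0, 0.023, 0, 0, 0.03, 0, 0.024, 0, 0, 0.03, 0, 0.024, 0, 0, 0.03]'

```text
time_s: 11.05
ee_pos: [0.5956, 0.1332, 0.1538]
orientation: [-0.573, -0.413, 0.414, 0.574]
ft_force: [-0.2, 0.6, -1.2]
opening: 0.0367
```

Request:
arm_command --series '[0, 0.001, 0, 0, 0.03, 0, 0.002, 0, 0, 0.03, 0, 0.003, 0, 0, 0.03, 0, 0.003, 0, 0, 0.03]'

```text
time_s: 11.45
ee_pos: [0.5961, 0.1331, 0.1518]
orientation: [0.574, 0.414, -0.413, -0.574]
ft_force: [-0.3, 0.6, 0.4]
opening: 0.0368
```

Contact is beginning (about 2.5 N change). A touch further to confirm the floor.

Request:
arm_command --series '[0, 0.001, 0, 0, 0.03, 0, 0.002, 0, 0, 0.03, 0, 0.002, 0, 0, 0.03]'

```text
time_s: 11.75
ee_pos: [0.5968, 0.133, 0.1517]
orientation: [0.574, 0.414, -0.413, -0.573]
ft_force: [-1.4, -0.5, 6.9]
opening: 0.0367
```

Floor reached: height has stopped at 0.1517 as predicted, and the force is rising. Opening partway, then rising.

Request:
arm_command --series '[0, -0.002, 0, 0, 0.03, 0, -0.002, 0, 0, 0.045, 0, -0.002, 0, 0, 0.055, 0, -0.002, 0, 0, 0.062, 0, -0.002, 0, 0, 0.062, 0, -0.002, 0, 0, 0.062]'

```text
time_s: 12.35
ee_pos: [0.5958, 0.1331, 0.1511]
orientation: [-0.574, -0.413, 0.414, 0.574]
ft_force: [-0.3, -0.3, -1.0]
opening: 0.0619
```

Request:
arm_command --series '[0, -0.01, 0, 0, 0.062, 0, -0.03, 0, 0, 0.062, 0, -0.06, 0, 0, 0.062, 0, -0.1, 0, 0, 0.062, 0, -0.15, 0, 0, 0.062, -0.04, -0.15, 0, 0, 0.062, -0.09, -0.15, 0, 0, 0.062, -0.14, -0.15, 0, 0, 0.062, -0.19, -0.15, 0, 0, 0.062, -0.19, -0.15, 0, 0, 0.062]'

```text
time_s: 13.35
ee_pos: [0.5345, -0.0517, 0.3025]
orientation: [0.576, 0.411, -0.412, -0.574]
ft_force: [-0.9, 0.0, -0.6]
opening: 0.0619
```

```bash
python3 - <<'E'
from h import *
a=cam("side");b=cam("top")
im=np.zeros((560,800,3),np.uint8)
for k,c,x,y in((0,a,280,20),(1,b,150,60)):
    im[:,k*400:k*400+400]=cv2.resize(c["pixels"][y:y+140,x:x+100],None,fx=4,fy=4)
im=np.clip(im*1.8,0,255).astype(np.uint8)
cv2.imwrite("pics/end.png",im);s=arm.get_state();print(s["time_s"],s["ee_pos"],s["ft_force"],s["opening"])
E
```

```text
13.45 [ 0.53566319 -0.04813656  0.30231119] [ 0.58526003 -0.00852853  0.27554797] 0.06235844593963505
```

View pics/end.png

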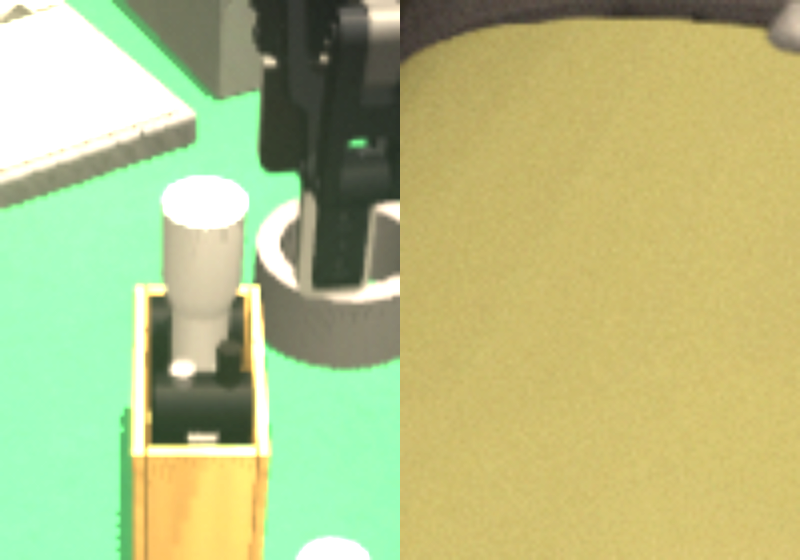

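Side view: torch upright in the caddy, lens at (331,70); radio_b stands in front, radio_a is partly hidden behind. Moving the arm aside for a top check.

Request:
arm_command --series '[-0.05, 0, 0, 0, 0.062, -0.1, 0, 0, 0, 0.062, -0.15, 0, 0, 0, 0.062, -0.2, 0, 0, 0, 0.062, -0.2, 0, 0, 0, 0.062, -0.2, 0, 0, 0, 0.062, -0.2, 0, 0, 0, 0.062]'

```text
time_s: 14.15
ee_pos: [0.4734, -0.2355, 0.3015]
orientation: [-0.573, -0.414, 0.414, 0.573]
ft_force: [1.3, 0.5, 0.3]
opening: 0.0616
```

```bash
python3 - <<'E'
from h import *
a=cam("side");b=cam("top")
im=np.clip(cv2.resize(b["pixels"][70:190,150:290],None,fx=4,fy=4)*1.8,0,255).astype(np.uint8)
cv2.imwrite("pics/end2.png",im);print(atz(a,(331,70.3),.176),arm.get_state()["joint_velocities"].round(3))
E
```

```text
[0.59714868 0.1340091  0.176     ] [-0.003 -0.002  0.001 -0.003 -0.002 -0.001]
```

View pics/end2.png

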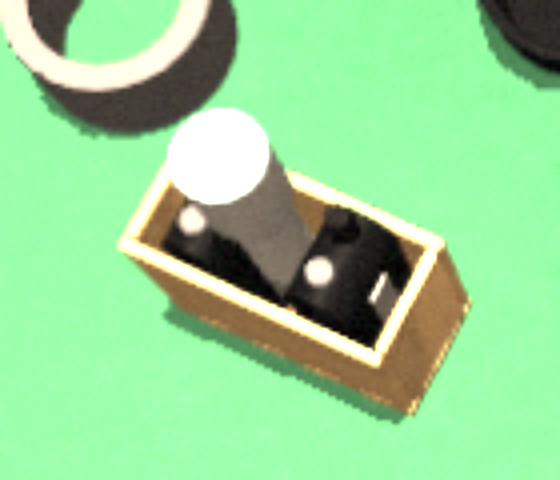

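Top view: torch (lens at (218,156) in the crop) stands between the two radios, whose knobs are at (190,220) and (318,271). Both radios are in the caddy. Handing in.

```bash
python3 -c "
from h import *
print(workorder.hand_in())"
```

```text
the job is handed in; nothing more can be done
None
```

The torch is back in the caddy, lens up, between the two radios, and I handed the job in at about 14 s. The hand-in reports no verdict, so I don't have a pass or fail.

- **How it went:** I gripped the grey torch by its head, lifted it from the wooden cup and lowered it in small steps between the radios. I let go only once it was on the caddy floor. The arm stopped at the predicted height (TCP z 0.1517 m) as the upward force rose to about 7 N. The wrist force stayed small all the way down.
- **Last checks:** The side camera puts the lens at (0.597, 0.134), within about 3 mm of the caddy centre I measured, (0.595, 0.132). That also means the torch is practically vertical. Both cameras show the radios in the caddy on either side of the torch, and the arm was well clear and still.
- **Less certain:**
  - radio_a is partly hidden behind the torch in both views, so I judged its lean by eye rather than measuring it.
  - The torch-to-radio force can't be read directly.
  - My early readings of the gap centre disagreed by a few millimetres, so I shifted the torch about 4 mm before inserting it.

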